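Unlatch the tea shelf's door with the forked key

TASK

Open the tea shelf's door: take the forked key from its stand, straddle the spring bar with it and push the red flange sideways until the bar's end leaves the eye on the door and the door springs ajar; only the key may touch the spring bar. Then swing the door wide open, close to square with the shelf's front, and leave it so, with the key standing back in its stand and the kettle, caddy and bowl on top undisturbed.

Things in the scene. Friction and masses are not known exactly. Their poses are not given: they have to be found in the camera images.
- tea_shelf: Low black lacquer tea shelf, fixed on the table, 220 (x) x 400 (y) x 140 (z) mm; origin at the centre of its underside, +x to its back, front face at x = -110 mm. A slim drawer low in the front (below 46 mm) stands 65 mm open: not used. The door fills the front from y = -20 to +170 mm; the latch stands on the top's front edge beside the door's free end.
- guard_rail (a point): Middle of the axis of a bamboo rail, 22 mm thick, 104 mm long along the shelf's y, 238 mm above the table, 60 mm straight above the spring bar, on two brass bracket posts (24 x 8 mm) that also carry the bar. It bars the key from coming straight down: lean the key about 40 degrees from vertical, handle towards the shelf's front (-x), and slide it in under the rail from the front.
- key_place (a point): Point on the spring bar's axis, 38 mm above the shelf's top, where the key's prongs go astride the bar, one above and one below, bar about 23 mm from their tips. Shelf x = -95, y = -42, z = 178 mm; does not move; axes as the shelf's. The bare rod here is 31 mm long: from the flange's face 16 mm to -y to the bracket post 15 mm to +y (at rest).
- spring_bar: Spring bar: 8 mm round steel rod along the shelf's y on top of the shelf's front edge, with a red round flange 34 mm in diameter, 6 mm thick. Origin on the bar's axis, axes as the shelf's, moves with the bar; the flange lies 4 to 10 mm to +y of it. The bar's +y end passes through the brass eye that stands up from the door.
- flange_face (a point): Centre of the red flange's +y face, on the bar's axis; this is the face to push, towards the shelf's -y. Moves with the bar.
- bar_slide (a joint): Travel of the spring bar in m: 0 at rest with its end through the door's eye, grows as it is pushed to the shelf's -y, stop at 0.024. At 0.015 or more its end is out of the eye and the door is free. The spring takes 3 N to start and about 6.5 N at 0.018; let go, the bar returns to 0.
- door (a joint): Door angle in rad: 0 shut (about 0.02 while latched), stop 1.7. Door 190 mm wide, 15 mm thick, 58 to 140 mm above the table, hinged upright at its +y end; its free end swings out to the shelf's front (-x). Once freed a light spring moves it by itself to about 0.3 in under 1 s; beyond that it stays where it is put (hinge friction about 0.1 N m).
- door_hinge (a point): Point on the door's upright hinge axis, 140 mm above the table.
- door_handle (a point): Top of the door's handle, an upright brass rod 12 mm thick, 88 to 140 mm above the table, 38 mm off the door's outer face, 150 mm from the hinge along the door; an arm joins it to the door below 98 mm only, so it can be pinched from above. Axes turn with the door: at angle 0 they are the shelf's; -x points off the door's outer face, y along the door.
- fork: Forked key, 166 mm, 150 g. Origin midway between the prong tips, +z up to the handle, x across the prongs, y its thickness. Prongs 6 mm wide, 10 mm thick, 46 mm deep, gap 20 mm (32 over all); 16 mm neck; dark red guard plate 70 x 46 mm at z = 100 to 106; pale handle 24 (x) x 12 (y) mm, z = 106 to 166. The same turned half round. Starts hanging upright in its stand by the guard plate.
- fork_stand: Bamboo stand for the key, fixed; origin at the centre of its underside. Foot 100 x 80 x 12 mm; block 80 (x) x 56 (y) mm, 120 mm high, with an upright slot 52 (x) x 28 (y) mm open at the top, floor at 12 mm. The key hangs in it prongs down, key x along stand x, guard plate on the block's top, prong tips 20 mm above the table. It stands left or right of the shelf.
- kettle: Hammered iron kettle on the shelf's top, 124 mm wide, 154 mm high with its bail; origin under its centre. Leave alone.
- tea_caddy: Ivory porcelain tea caddy on the shelf's top, 70 mm wide, 90 mm high; origin under its centre. Leave alone.
- celadon_bowl: Celadon bowl on the shelf's top behind the latch, 110 mm wide, 62 mm high; origin under its centre. Leave alone.
Mind the look-alikes: they are no part of the job. What is shaped like the fork but yellow is not meant. What is shaped like the fork_stand but orange is not meant.

How it is judged:
By the outcome, as a careful person would: the job done as asked, in the order asked, and still so for the second after the job is handed in, with the robot touching nothing.
It also fails if it takes over 66 s, if anything falls off the work surface, if the arm or the gripper's body presses on something with over 40 N, if the wrist force passes 120 N, or if a joint passes its speed limit or range.

ROBOT

A 6-joint arm with a two-finger parallel gripper is mounted at the origin on the work surface. World frame = base frame: x ahead of the robot, y to its left, z up, the work surface at z = 0. Lengths are in m, angles in rad, forces in N, time in s.
With the tool pointing down it reaches from about 0.375 to 0.975 m from the base axis. Payload 3.8 kg.
Tool frame: the origin (TCP) lies at the very end of the fingers, on their centre line; the grasp point (between the pads) lies 19 mm behind it (bot.pinch_z is the distance from the TCP to the grasp point, in m); x points along the fingers, y is the direction in which the jaws open and shut, and the axes are right-handed (so a half turn about x gives the same grasp; the last joint's range is limited). The gripper opens to 85 mm and grips with 20 to 120 N. Pads are 22 mm wide; open, the fingers measure 114 mm over their backs; the gripper's body (76 mm by 85 mm) begins 54 mm behind the grasp point. The pads swing forward as they close: fully open they stand 13 mm farther back than shut.
Start: joints at [1.15, 0.264, 1.604, -0, 1.274, -0.037], TCP at [0.253, 0.626, 0.192] pointing down, gripper open.
Joint ranges: [-2.63, 2.63], [-0.94, 2.18], [0.31, 2.57], [-1.31, 4.45], [0, 2.66], [-2.55, 2.55]. Speed limits (rad/s): [2.57, 2.57, 3.14, 3.14, 3.14, 3.14].

INTERFACE

Orientations are given as a rotation vector (axis times angle).
In Python, from workcell import monitor, imaging, finish_job, bot gives the robot as it stands.
- The arm moves only by the tool jog_arm, never from a script. Its argument "rows" is a list of rows, each a list of 7 numbers: the shift along the tool's x, y, z in m, then the turn, a rotation vector about the tool's x, y, z in rad, then the opening in per cent of the stroke, from 0 (shut) to 100 (fully open). A call has 1 to 20 rows; each row is the pose to reach, as a shift and turn from the pose measured when the call began, along the tool's axes at that moment; what a row does not reach only later rows make up. A row lasts 1/10 s, in which the tool goes at most 50 mm and 8.59 degrees, less where a joint would pass 70% of its speed; a pose out of reach is approached as far as the arm can. A call with a gripper value outside its range is refused whole. The fingers move at their own pace and stop on an object; "force" is the grip in N (left out, the last holds). Time passes only in rows, so rows that repeat a pose let the fingers close. It gives the time, the measured TCP pose, the force and the opening at its end, in the units of the state.
- monitor.read_state(): the state, without advancing time (a new reading comes with each control period).
- imaging.read_camera(name): name is "scene" or "top"; returns the picture (480x640x3 uint8, blue, green, red); there is no depth.
- imaging.camera_params(name): a dict with "fx", "fy", "cx", "cy" (pixels), "k1" (the pictures are not rectified: a ray, as slopes to the right and down, at radius r is drawn at 1 + k1 r^2 times it, then the intrinsics apply), "T" (4x4, takes a point from camera to world coordinates). Camera axes: x right, y down, z forward; pixel columns grow to the right and rows downward; lengths in m; the calibration is good to about 2 mm. A picture is of the moment at which its call begins. camera_params takes no time and is no camera call.
- finish_job(): hands the job in, once; it reports no verdict.
The state is a dict: "time": time; "q": joint angles; "joint_vel": joint speeds; "joint_torque": joint torques, N m; "tool_pos": TCP position; "tcp_rot": TCP orientation; "wrist_force": force on the tool from outside, world axes, zero at the start; "torque": the same for the moment, N m; "width": opening from 0.0 (shut) to 1.0 (fully open).
Only numpy, scipy, OpenCV 4.12 (cv2) and the standard library are available. Lean on these libraries where they do the work, as an engineer would, in place of code of your own. Each camera call takes 0.05 s, during which the arm holds its last target. There are 200 camera calls.

## Working session

There is one attempt and no reset: what is moved stays moved. The work goes in short steps, Python scripts to look and compute and a tool call to move; the robot and the scene stay as the last step left them, time stands still between calls to the robot, and variables do not carry over. Pictures are saved under pics/ and viewed, about 8 in all and at most 12, crops included, and the job is handed in when it is done.

Besides the shell and the picture viewer there is one more tool, called after "Request:" by a JSON object that holds its "method" and its "body", one argument or row to a line. jog_arm: Moves the arm, as the interface text tells. Its arguments: {"type":"object","properties":{"rows":{"type":"array","items":{"type":"array","items":{"type":"number"}}},"force":{"type":"number"}},"required":["rows"]}

```bash
ls; mkdir -p pics; python3 - <<'E'
from workcell import monitor, imaging, bot
import cv2, numpy as np
for n in ("scene","top"):
    im=imaging.read_camera(n); cv2.imwrite(f"pics/{n}0.png",im)
    p=imaging.camera_params(n); print(n,{k:np.round(v,4).tolist() for k,v in p.items()})
print(monitor.read_state()); print([a for a in dir(bot) if a[0]!='_'])
E
```

```text
pics
scene {'fx': 512.6055, 'fy': 512.6055, 'cx': 317.1355, 'cy': 237.2217, 'k1': -0.1342, 'T': [[-0.4513, 0.6614, -0.5991, 1.4618], [0.8923, 0.3239, -0.3145, 0.571], [-0.0139, -0.6765, -0.7363, 1.2363], [0.0, 0.0, 0.0, 1.0]]}
top {'fx': 623.847, 'fy': 623.847, 'cx': 330.1217, 'cy': 234.4128, 'k1': -0.0512, 'T': [[0.0194, -0.9803, 0.1964, 0.2742], [-0.9996, -0.0226, -0.0139, 0.0943], [0.018, -0.1961, -0.9804, 1.6868], [0.0, 0.0, 0.0, 1.0]]}
{'time': 0.1, 'q': array([ 1.15009981e+00,  2.64662707e-01,  1.60528094e+00, -1.42631069e-05,
        1.27372862e+00, -3.68985155e-02]), 'joint_vel': array([ 3.20219434e-05,  5.47982091e-04, -2.77191608e-03, -3.57049837e-04,
       -1.77497969e-03,  2.93955782e-04]), 'joint_torque': array([-1.28382626e-04, -5.16695952e+01, -3.68594670e+01, -1.05209297e-04,
        6.30219933e-03, -2.50574567e-05]), 'tool_pos': array([0.25244006, 0.62518484, 0.19067332]), 'tcp_rot': array([ 0.29951363,  1.55020303, -0.30271629]), 'wrist_force': array([0.54938828, 0.55181146, 0.76073299]), 'torque': array([ 0.01831512, -0.00735437, -0.00748838]), 'width': 1.0031309415332188}
['MotionError', 'pinch_z']
```

View pics/scene0.png

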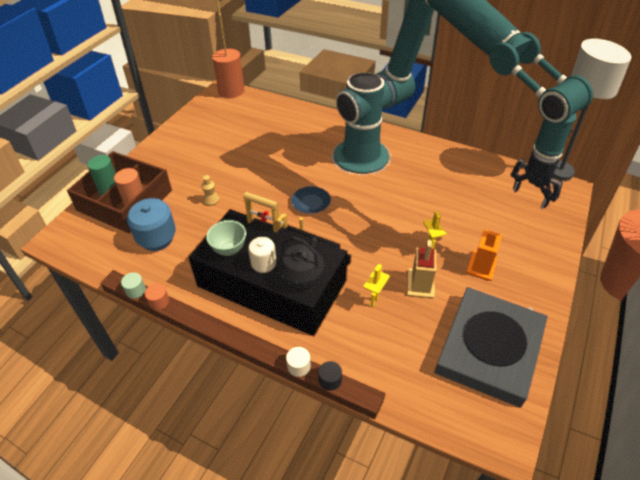

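View pics/top0.png

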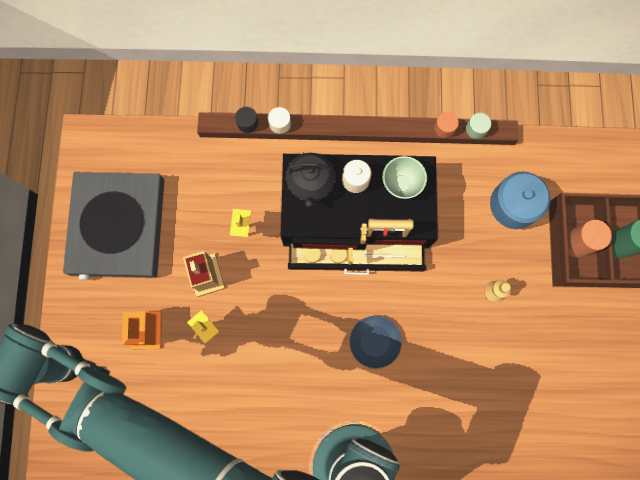

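The scene picture shows the key (dark red guard, bamboo stand) at about (425,258), and in the top picture it is at (197,268). The look-alikes are the yellow keys at top (240,222) and (203,325), and the orange stand at (141,330). The key meant is the one with the dark red guard and pale handle in the bamboo stand. The shelf is at top (360,200), with the latch at (388,228).

```bash
python3 - <<'E'
import cv2, numpy as np
t=cv2.imread("pics/top0.png"); s=cv2.imread("pics/scene0.png")
def crop(im,x,y,w,h,k): return cv2.resize(im[y:y+h,x:x+w],None,fx=k,fy=k,interpolation=cv2.INTER_CUBIC)
a=crop(t,170,235,80,60,5); b=crop(s,390,205,80,100,3)
b=crop(s,395,215,80,60*1,5)
c=crop(t,275,145,160,60*2,2.5); 
c=crop(t,280,205,160,60*1+15,2.5)[:, :400]
b2=crop(s,395,235,60,75,4) ; 
top=np.hstack([a,b2]); 
l=crop(s,235,185,100,75,4)
c=crop(t,340,205,100,75,4)
h=max(x.shape[1] for x in (top,))
bot=np.hstack([c,l])
W=max(top.shape[1],bot.shape[1])
pad=lambda z: cv2.copyMakeBorder(z,0,0,0,W-z.shape[1],cv2.BORDER_CONSTANT)
cv2.imwrite("pics/crop1.png",np.vstack([pad(top),pad(bot)])); print(W)
E
```

```text
800
```

View pics/crop1.png

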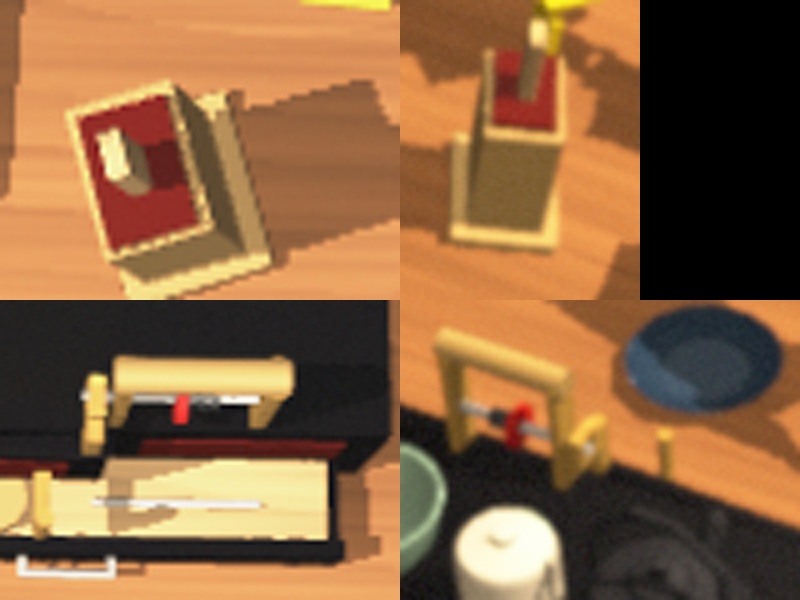

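```bash
cat > h.py <<'E'
import numpy as np, cv2
from workcell import monitor, imaging, bot
from scipy.optimize import least_squares
from scipy.spatial.transform import Rotation as R
def proj(n,P):
    p=imaging.camera_params(n); T=np.array(p["T"]); c=(np.atleast_2d(P)-T[:3,3])@T[:3,:3]
    s=c[:,:2]/c[:,2:]; s=s*(1+p["k1"]*(s**2).sum(1,keepdims=True))
    return s*[p["fx"],p["fy"]]+[p["cx"],p["cy"]]
def w(pose,P):
    c,s=np.cos(pose[2]),np.sin(pose[2]); P=np.atleast_2d(P).astype(float)
    return np.c_[pose[0]+c*P[:,0]-s*P[:,1],pose[1]+s*P[:,0]+c*P[:,1],P[:,2]]
def fit(obs,x0):
    f=lambda x:np.concatenate([(proj(n,w(x,np.array(P)/1000))-uv).ravel() for n,P,uv in obs])
    r=least_squares(f,x0,loss="soft_l1"); return r.x,r.fun.reshape(-1,2)
E
cat > f.py <<'E'
from h import *
a=lambda u,v:(170+u/5,235+v/5)
b=lambda u,v:(395+u/4,235+v/4)
st=[("top",(40,28,120),a(68,113)),("top",(40,-28,120),a(172,83)),("top",(-40,-28,120),a(212,230)),("top",(-40,28,120),a(108,260)),
("top",(-50,-40,12),a(271,262)),
("scene",(-40,-28,120),b(87,50)),("scene",(-40,28,120),b(165,58)),("scene",(40,28,120),b(165,137)),("scene",(40,-28,120),b(76,127)),
("scene",(50,-40,0),b(51,240)),("scene",(50,40,0),b(155,248))]
x,r=fit(st,[.6,.4,.26]); print("stand",x.round(4)); print(r.round(1).tolist())
sh=[("top",(110,200,140),(283,154)),("top",(110,-200,140),(437,155)),
("scene",(-110,200,140),(349,258)),("scene",(-110,-200,140),(228,213)),("scene",(110,-200,140),(192,258)),
("top",(-95,-61,178),(385.25,232.25)),("scene",(-95,-61,178),(264.5,216.75))]
y,r2=fit(sh,[.75,0,0]); print("shelf",y.round(4)); print(r2.round(1).tolist())
np.save("stand.npy",x);np.save("shelf.npy",y)
def box(x0,x1,y0,y1,z0,z1):
    c=[(X,Y,Z) for X in(x0,x1) for Y in(y0,y1) for Z in(z0,z1)]
    return [(c[i],c[i^k]) for i in range(8) for k in(1,2,4) if i<i^k]
out=[]
for n,ro in (("top",[(270,140,200,150),(170,235,80,60)]),("scene",[(180,180,200,150),(395,205,80,100)])):
    im=cv2.imread(f"pics/{n}0.png")
    k=4; big=cv2.resize(im,None,fx=k,fy=k,interpolation=cv2.INTER_CUBIC)
    for p,bx in ((y,box(-110,110,-200,200,0,140)),(y,box(-106,-84,-23,-15,140,238)),(y,box(-95,-95,-58,-42,178,238)),(x,box(-40,40,-28,28,0,120)),(x,box(-12,12,-6,6,126,186))):
        for e in bx:
            q=proj(n,w(p,np.array(e)/1000)); q=((q+.5)*k-.5).round().astype(int)
            cv2.line(big,q[0].tolist(),q[1].tolist(),(255,255,0),1)
    for (X,Y,W,H) in ro: out.append(big[Y*k:(Y+H)*k,X*k:(X+W)*k])
g=lambda i,W,H:cv2.resize(out[i],(W,H))
cv2.imwrite("pics/ov1.png",np.vstack([np.hstack([g(0,400,300),g(2,400,300)]),np.hstack([g(1,400,300),cv2.copyMakeBorder(g(3,240,300),0,0,0,160,0)])]))
E
python3 f.py
```

```text
stand [0.4899 0.4069 0.333 ]
[[-1.4, 0.4], [-1.0, -0.3], [-0.4, 0.1], [-1.0, 0.9], [-0.1, 0.8], [-1.6, -0.9], [-1.9, -1.1], [-1.4, 0.4], [0.9, 1.0], [-2.1, 0.5], [-1.2, 1.1]]
shelf [0.688  0.0023 0.0123]
[[-1.8, -0.5], [-2.3, 0.5], [-2.0, -8.3], [0.4, -5.2], [-5.3, -1.2], [-1.4, -3.4], [-0.8, -0.9]]
```

View pics/ov1.png

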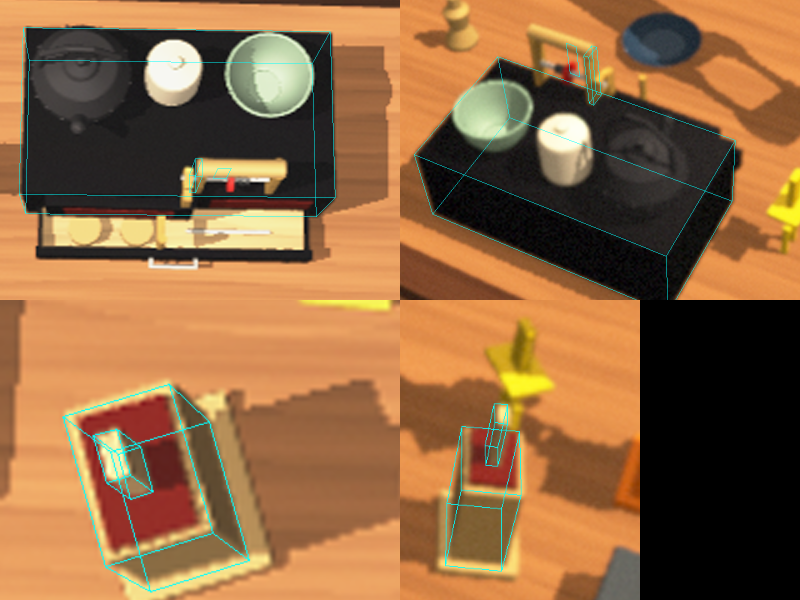

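```bash
python3 - <<'E'
from h import *
sh=[("top",(110,200,140),(282.2,153.2)),("top",(110,-200,140),(435.2,156)),
("scene",(-110,-200,140),(228.8,208.7)),("scene",(110,-200,140),(187.2,257.2)),("scene",(110,-200,0),(196.2,286.2)),("scene",(-110,200,140),(347.2,250.7)),
("top",(-95,-61,178),(384.9,229.6)),("scene",(-95,-61,178),(264.1,216.4))]
y,r2=fit(sh,[.69,0,0]); print("shelf",y.round(4)); print(r2.round(1).tolist())
for n in("top","scene"):
    print(n,fit([o for o in sh if o[0]==n],[.69,0,0])[0].round(4))
np.save("shelf.npy",y)
a=lambda u,v:(170+(u+.5)/5-.5,235+(v+.5)/5-.5)
b=lambda u,v:(395+(u+.5)/4-.5,235+(v+.5)/4-.5)
st=[("top",(40,28,120),a(68,113)),("top",(40,-28,120),a(172,83)),("top",(-40,-28,120),a(212,230)),("top",(-40,28,120),a(108,260)),
("top",(-50,-40,12),a(271,262)),
("scene",(-40,-28,120),b(87,50)),("scene",(-40,28,120),b(165,58)),("scene",(40,28,120),b(165,137)),("scene",(40,-28,120),b(76,127)),
("scene",(50,-40,0),b(51,240)),("scene",(50,40,0),b(155,248))]
x,r=fit(st,[.49,.4,.26]); print("stand",x.round(4)); print(r.round(1).tolist())
for n in("top","scene"):
    print(n,fit([o for o in st if o[0]==n],[.49,.4,.3])[0].round(4))
np.save("stand.npy",x)
s=monitor.read_state(); print(s["tool_pos"],R.from_rotvec(s["tcp_rot"]).as_matrix().round(3))
print("key_place",w(y,np.array([-95,-42,178])/1e3))
E
```

```text
shelf [0.6881 0.0021 0.0064]
[[-0.7, -0.2], [-0.2, -0.1], [-0.0, -1.0], [-0.5, -0.8], [-0.2, -0.0], [-0.2, -0.6], [-1.2, -0.7], [-0.3, -0.6]]
top [6.872e-01 2.000e-04 8.800e-03]
scene [0.6898 0.004  0.0066]
stand [0.4904 0.4072 0.3274]
[[-1.0, 0.5], [-0.6, -0.0], [-0.1, 0.4], [-0.8, 1.0], [0.1, 1.1], [-1.1, -0.4], [-1.4, -0.6], [-1.1, 1.0], [1.2, 1.5], [-1.8, 1.0], [-0.9, 1.7]]
top [0.4921 0.406  0.3209]
scene [0.4863 0.4091 0.3158]
[0.25244006 0.62518484 0.19067332] [[-0.001  0.374  0.927]
 [-0.002  0.927 -0.374]
 [-1.    -0.002 -0.   ]]
key_place [[ 0.59334006 -0.04052029  0.178     ]]
```

```bash
cat >> h.py <<'E'
def rel(pos,Rm):
    s=monitor.read_state(); R0=R.from_rotvec(s["tcp_rot"])
    d=R0.inv().apply(np.array(pos)-s["tool_pos"]); t=(R0.inv()*R.from_matrix(Rm)).as_rotvec()
    print("rel",d.round(4).tolist(),t.round(4).tolist())
def Rt(x,y):
    x=np.array(x,float);x/=np.linalg.norm(x);y=np.array(y,float);y-=x*(x@y);y/=np.linalg.norm(y)
    return np.c_[x,y,np.cross(x,y)]
E
cat > g.py <<'E'
from h import *
p=np.array([.4905,.407]); a=.322
Rm=Rt([0,0,-1],[-np.sin(a),np.cos(a),0])
rel([*p,.26],Rm); rel([*p,.134],Rm)
E
python3 g.py
```

```text
rel [-0.0691, -0.1133, 0.3024] [-0.7058, -0.0008, 0.002]
rel [0.0569, -0.1131, 0.3024] [-0.7058, -0.0008, 0.002]
```

Request:
{"method": "jog_arm", "body": {
  "rows": [
    [-0.07,-0.02,0.04,-0.14,0,0,100],
    [-0.07,-0.04,0.09,-0.28,0,0,100],
    [-0.07,-0.06,0.14,-0.42,0,0,100],
    [-0.07,-0.08,0.19,-0.56,0,0,100],
    [-0.07,-0.1,0.24,-0.706,0,0,100],
    [-0.07,-0.113,0.29,-0.706,0,0,100],
    [-0.07,-0.113,0.302,-0.706,0,0,100],
    [-0.07,-0.113,0.302,-0.706,0,0,100],
    [-0.07,-0.113,0.302,-0.706,0,0,100],
    [-0.07,-0.113,0.302,-0.706,0,0,100]
  ]
}}

```text
time: 1.1
tool_pos: [0.4894, 0.4078, 0.2603]
tcp_rot: [-0.254, 1.558, 0.252]
wrist_force: [0.9, 0.3, -0.1]
width: 0.998
```

```bash
python3 g.py; python3 - <<'E'
from h import *
o=[]
for n,(X,Y,W,H) in (("top",(150,210,100,100)),("scene",(375,180,100,100))):
    im=imaging.read_camera(n); o.append(cv2.resize(im[Y:Y+H,X:X+W],(400,400),interpolation=cv2.INTER_CUBIC))
cv2.imwrite("pics/g1.png",np.hstack(o))
s=monitor.read_state();print(s["q"].round(3),s["tool_pos"])
E
```

```text
rel [0.0003, -0.0011, 0.0008] [0.0004, -0.0027, 0.0013]
rel [0.1263, -0.0009, 0.0011] [0.0004, -0.0027, 0.0013]
[ 6.570e-01  1.610e-01  1.602e+00 -1.000e-03  1.381e+00 -1.238e+00] [0.48900043 0.40841919 0.26064296]
```

View pics/g1.png

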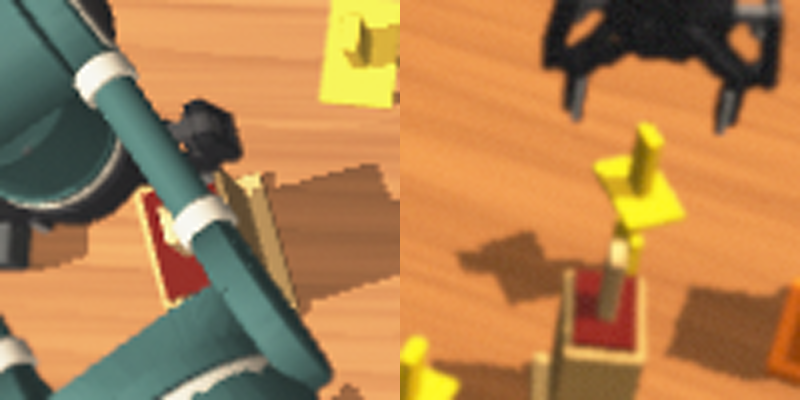

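Request:
{"method": "jog_arm", "body": {
  "rows": [
    [0.03,-0.001,0.001,0,-0.003,0,100],
    [0.06,-0.001,0.001,0,-0.003,0,100],
    [0.09,-0.001,0.001,0,-0.003,0,100],
    [0.11,-0.001,0.001,0,-0.003,0,100],
    [0.126,-0.001,0.001,0,-0.003,0,100],
    [0.126,-0.001,0.001,0,-0.003,0,100],
    [0.126,-0.001,0.001,0,-0.003,0,0],
    [0.126,-0.001,0.001,0,-0.003,0,0],
    [0.126,-0.001,0.001,0,-0.003,0,0],
    [0.126,-0.001,0.001,0,-0.003,0,0],
    [0.126,-0.001,0.001,0,-0.003,0,0],
    [0.126,-0.001,0.001,0,-0.003,0,0],
    [0.126,-0.001,0.001,0,-0.003,0,0],
    [0.126,-0.001,0.001,0,-0.003,0,0]
  ],
  "force": 100
}}

```text
time: 2.6
tool_pos: [0.4904, 0.4082, 0.1357]
tcp_rot: [-0.254, 1.554, 0.254]
wrist_force: [-1.4, 0.6, 4.9]
width: 0.103
```

```bash
python3 - <<'E'
from h import *
s=monitor.read_state();print(s["q"].round(3),s["tool_pos"],s["tcp_rot"],s["wrist_force"],s["torque"],s["width"])
np.savez("grasp.npz",p=s["tool_pos"],r=s["tcp_rot"])
o=[]
for n,(X,Y,W,H) in (("scene",(375,180,100,100)),):
    im=imaging.read_camera(n); cv2.imwrite("pics/g2raw.png",im);o.append(cv2.resize(im[Y:Y+H,X:X+W],(500,500),interpolation=cv2.INTER_CUBIC))
cv2.imwrite("pics/g2.png",np.hstack(o))
E
```

```text
[ 6.560e-01  2.330e-01  1.748e+00 -1.000e-03  1.158e+00 -1.238e+00] [0.49039465 0.40816284 0.13568758] [-0.25413824  1.55350163  0.25405609] [-1.36363508  0.62819232  4.89817203] [ 0.06186962  0.20993156 -0.050636  ] 0.10342109110872305
```

Request:
{"method": "jog_arm", "body": {
  "rows": [
    [-0.02,0,0,0,0,0,0],
    [-0.05,0,0,0,0,0,0],
    [-0.08,0,0,0,0,0,0],
    [-0.11,0,0,0,0,0,0],
    [-0.14,0,0,0,0,0,0],
    [-0.15,0,0,0,0,0,0],
    [-0.15,0,0,0,0,0,0]
  ]
}}

```text
time: 3.35
tool_pos: [0.4909, 0.4084, 0.2869]
tcp_rot: [-0.253, 1.551, 0.255]
wrist_force: [0.0, -0.7, -2.3]
width: 0.103
```

```bash
cat > g2.py <<'E'
from h import *
sh=np.load("shelf.npy"); sh[2]=.007; K=w(sh,np.array([-95,-42,178])/1e3)[0]
c,s=np.cos(sh[2]),np.sin(sh[2]); ex=np.array([c,s,0]);ey=np.array([-s,c,0]);ez=np.array([0,0,1])
L=np.radians(40); u=-np.sin(L)*ex+np.cos(L)*ez
gz=.1357-.020           # TCP height on the key from its tips
Rm=Rt(-u,ey)
def tcp(ax,dy=0,dp=0): # ax: bar distance from tips along key
    return K+(gz-ax)*u+dy*ey+dp*(np.cos(L)*ex+np.sin(L)*ez)
E
python3 - <<'E'
from g2 import *
s=monitor.read_state();print(s["tool_pos"],s["wrist_force"],s["width"])
print(tcp(-.08),tcp(.023))
rel(tcp(-.08),Rm)
im=imaging.read_camera("scene"); X,Y,W,H=375,120,120,150
cv2.imwrite("pics/g2.png",cv2.resize(im[Y:Y+H,X:X+W],None,fx=4,fy=4,interpolation=cv2.INTER_CUBIC))
E
```

```text
[0.49085096 0.4084077  0.28686864] [ 0.00809485 -0.74390649 -2.3343296 ] 0.10331076478252062
[ 0.46757474 -0.04145668  0.3279149 ] [ 0.53378024 -0.04099324  0.24901232]
rel [-0.0419, -0.4191, -0.165] [0.3034, -0.6874, -0.1114]
```

View pics/g2.png

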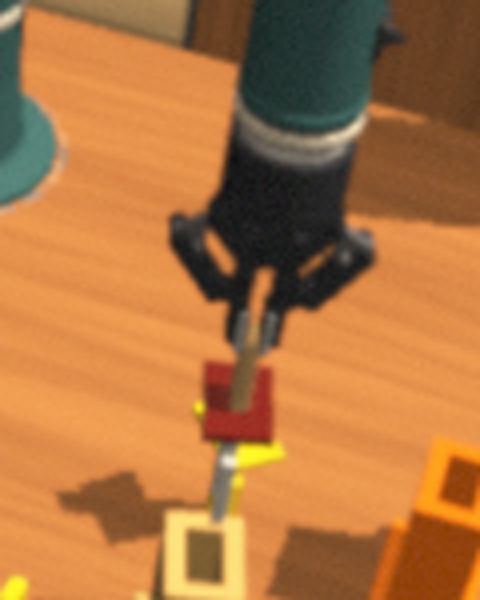

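Request:
{"method": "jog_arm", "body": {
  "rows": [
    [-0.01,-0.04,-0.016,0.03,-0.069,-0.011,0],
    [-0.02,-0.08,-0.033,0.06,-0.137,-0.022,0],
    [-0.03,-0.12,-0.05,0.09,-0.206,-0.033,0],
    [-0.04,-0.16,-0.066,0.12,-0.275,-0.045,0],
    [-0.042,-0.2,-0.083,0.15,-0.344,-0.056,0],
    [-0.042,-0.25,-0.1,0.18,-0.412,-0.067,0],
    [-0.042,-0.29,-0.116,0.21,-0.481,-0.078,0],
    [-0.042,-0.33,-0.13,0.24,-0.55,-0.089,0],
    [-0.042,-0.37,-0.15,0.27,-0.62,-0.1,0],
    [-0.042,-0.41,-0.16,0.303,-0.687,-0.111,0],
    [-0.042,-0.419,-0.165,0.303,-0.687,-0.111,0],
    [-0.042,-0.419,-0.165,0.303,-0.687,-0.111,0],
    [-0.042,-0.419,-0.165,0.303,-0.687,-0.111,0],
    [-0.042,-0.419,-0.165,0.303,-0.687,-0.111,0],
    [-0.042,-0.419,-0.165,0.303,-0.687,-0.111,0]
  ]
}}

```text
time: 4.9
tool_pos: [0.4671, -0.0403, 0.3264]
tcp_rot: [-0.006, 0.877, 0.009]
wrist_force: [0.1, -0.1, -2.3]
width: 0.103
```

```bash
cat > ov.py <<'E'
from g2 import *
import sys
def ov(name):
    s=monitor.read_state(); R0=R.from_rotvec(s["tcp_rot"]).as_matrix(); o=[]
    print(s["time"],s["tool_pos"].round(4),s["q"].round(2),s["wrist_force"].round(1),s["torque"].round(2),s["width"])
    tip=s["tool_pos"]+R0[:,0]*gz; kx,kz=R0[:,2],-R0[:,0]
    print("tip-K in shelf axes",[round(float((tip-K)@e),4) for e in(ex,ey,ez)])
    for n,(X,Y,W,H) in (("top",(340,150,100,100)),("scene",(225,160,100,100))):
        im=imaging.read_camera(n); big=cv2.resize(im,None,fx=4,fy=4,interpolation=cv2.INTER_CUBIC)
        def ln(P,col):
            q=((proj(n,np.array(P))+.5)*4-.5).round().astype(int); cv2.polylines(big,[q.reshape(-1,1,2)],False,col,1)
        for sx in(-1,1): ln([tip+kx*sx*.010,tip+kx*sx*.016,tip+kx*sx*.016+kz*.046,tip+kx*sx*.010+kz*.046,tip+kx*sx*.010],(255,255,0))
        ln([tip+kz*.106+kx*a*.035+R0[:,1]*b*.023 for a,b in((1,1),(1,-1),(-1,-1),(-1,1),(1,1))],(255,255,0))
        ln([K-.016*ey,K+.015*ey],(255,0,255)); ln([K+.06*ez-.07*ey,K+.06*ez+.03*ey],(255,0,255))
        o.append(big[Y*4:(Y+H)*4,X*4:(X+W)*4])
    cv2.imwrite(name,np.hstack(o))
if len(sys.argv)>1: ov(sys.argv[1])
E
python3 ov.py pics/a1.png; python3 -c "
from g2 import *
rel(tcp(-.08),Rm);rel(tcp(.023),Rm)"
```

```text
4.9 [ 0.4671 -0.0403  0.3264] [-0.3  -0.74  2.32  0.25  0.91 -1.97] [ 0.1 -0.1 -2.3] [ 0.01  0.58 -0.03] 0.1030393601445376
tip-K in shelf axes [-0.0523, 0.0013, 0.0594]
rel [-0.0006, -0.0011, 0.0011] [0.0038, -0.0036, -0.0011]
rel [0.1024, -0.0012, 0.0015] [0.0038, -0.0036, -0.0011]
```

View pics/a1.png

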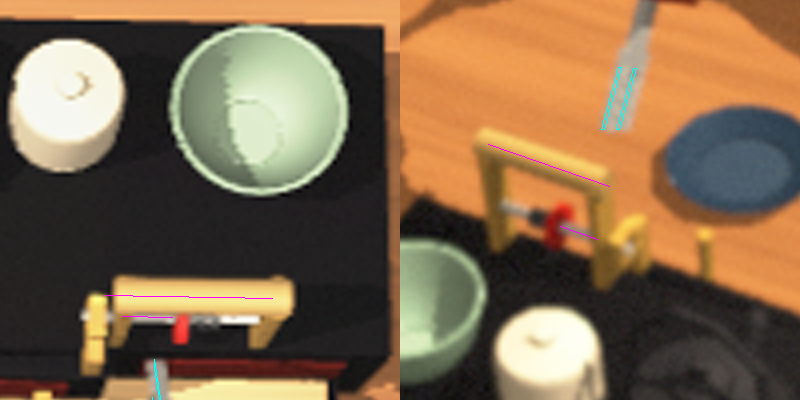

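Request:
{"method": "jog_arm", "body": {
  "rows": [
    [0.015,-0.001,0.001,0.004,-0.004,-0.001,0],
    [0.03,-0.001,0.001,0.004,-0.004,-0.001,0],
    [0.045,-0.001,0.001,0.004,-0.004,-0.001,0],
    [0.058,-0.001,0.001,0.004,-0.004,-0.001,0],
    [0.068,-0.001,0.001,0.004,-0.004,-0.001,0],
    [0.068,-0.001,0.001,0.004,-0.004,-0.001,0],
    [0.068,-0.001,0.001,0.004,-0.004,-0.001,0]
  ]
}}

```text
time: 5.7
tool_pos: [0.5115, -0.0405, 0.2751]
tcp_rot: [-0.003, 0.873, 0.008]
wrist_force: [0.1, -1.2, -1.8]
width: 0.106
```

```bash
sed -i 's/(340,150,100,100)/(360,205,50,60)/; s/(225,160,100,100)/(245,175,50,60)/; s/fx=4,fy=4/fx=8,fy=8/; s/\*4-.5/*8-.5/; s/Y\*4:(Y+H)\*4,X\*4:(X+W)\*4/Y*8:(Y+H)*8,X*8:(X+W)*8/' ov.py; python3 ov.py pics/a2.png; python3 -c "
from g2 import *
rel(tcp(.023),Rm)"
```

```text
5.7 [ 0.5115 -0.0405  0.2751] [-0.25 -0.61  2.35  0.25  0.73 -1.96] [ 0.1 -1.2 -1.8] [-0.03  0.59  0.01] 0.10565813360448399
tip-K in shelf axes [-0.0075, 0.0007, 0.0085]
rel [0.035, -0.0002, -0.0005] [0.0003, 0.0016, -0.0001]
```

View pics/a2.png

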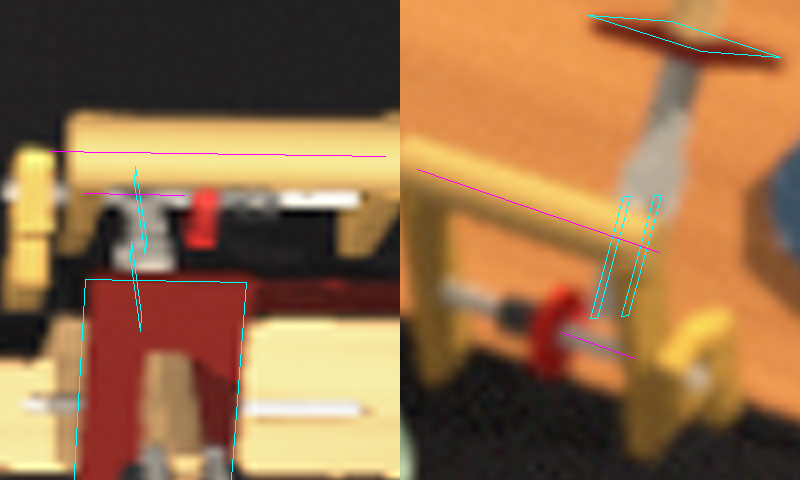

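Request:
{"method": "jog_arm", "body": {
  "rows": [
    [0.007,0,0,0,0,0,0],
    [0.014,0,0,0,0,0,0],
    [0.021,0,0,0,0,0,0],
    [0.028,0,0,0,0,0,0],
    [0.035,0,0,0,0,0,0],
    [0.035,0,0,0,0,0,0],
    [0.035,0,0,0,0,0,0]
  ]
}}

```text
time: 6.5
tool_pos: [0.5341, -0.0407, 0.2487]
tcp_rot: [-0.003, 0.872, 0.007]
wrist_force: [-0.4, -0.2, -1.7]
width: 0.106
```

```bash
python3 ov.py pics/a3.png; python3 -c "
from g2 import *
rel(tcp(.023),Rm);rel(tcp(.023,-.011),Rm);rel(tcp(.023,-.03),Rm)"
```

```text
6.5 [ 0.5341 -0.0407  0.2487] [-0.23 -0.53  2.36  0.26  0.64 -1.97] [-0.4 -0.2 -1.7] [-0.01  0.64  0.  ] 0.10602402898000024
tip-K in shelf axes [0.0152, 0.0004, -0.0178]
rel [0.0001, -0.0002, -0.0008] [0.0003, 0.0018, -0.0001]
rel [0.0001, -0.0112, -0.0008] [0.0003, 0.0018, -0.0001]
rel [0.0001, -0.0302, -0.0008] [0.0003, 0.0018, -0.0001]
```

View pics/a3.png

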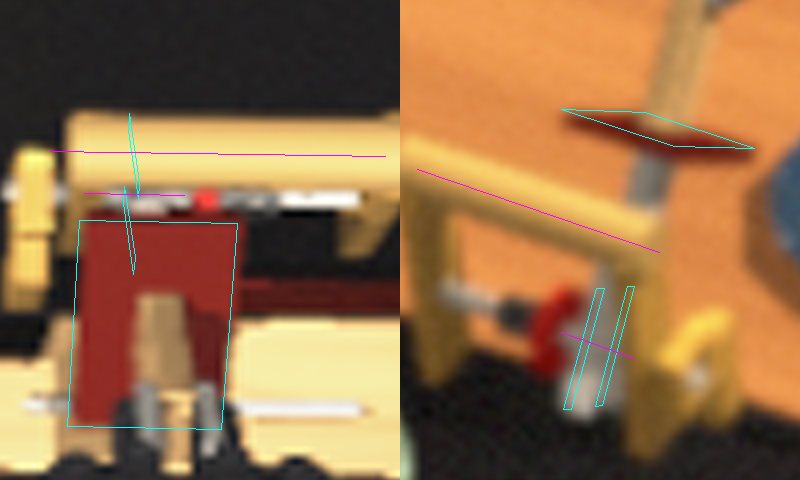

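Request:
{"method": "jog_arm", "body": {
  "rows": [
    [0,-0.004,0,0,0,0,0],
    [0,-0.008,0,0,0,0,0],
    [0,-0.011,0,0,0,0,0],
    [0,-0.014,0,0,0,0,0],
    [0,-0.017,0,0,0,0,0],
    [0,-0.02,0,0,0,0,0],
    [0,-0.023,0,0,0,0,0],
    [0,-0.026,0,0,0,0,0],
    [0,-0.028,0,0,0,0,0],
    [0,-0.03,0,0,0,0,0],
    [0,-0.03,0,0,0,0,0],
    [0,-0.03,0,0,0,0,0],
    [0,-0.03,0,0,0,0,0]
  ]
}}

```text
time: 7.9
tool_pos: [0.5345, -0.0702, 0.2497]
tcp_rot: [-0.002, 0.871, 0.008]
wrist_force: [-1.4, 5.6, 1.1]
width: 0.104
```

```bash
python3 ov.py pics/a4.png
```

```text
7.9 [ 0.5345 -0.0702  0.2497] [-0.33 -0.52  2.35  0.36  0.66 -2.12] [-1.4  5.6  1.1] [1.15 0.5  1.  ] 0.10400523859270895
tip-K in shelf axes [0.0154, -0.029, -0.0168]
```

View pics/a4.png

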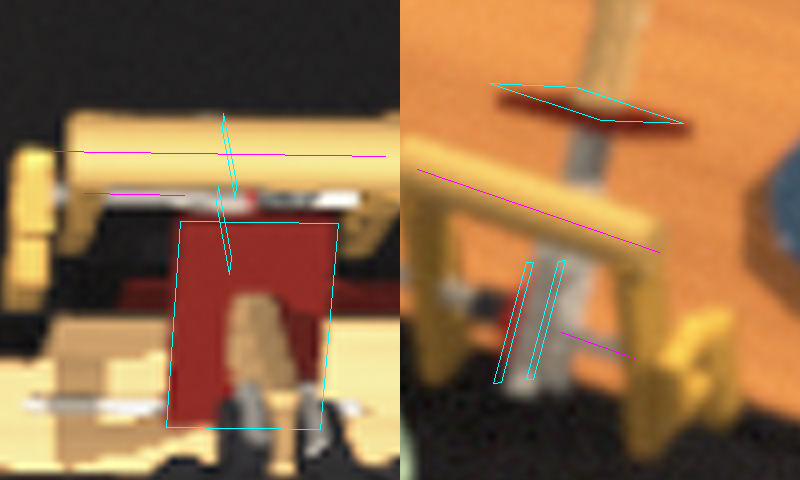

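Request:
{"method": "jog_arm", "body": {
  "rows": [
    [0,-0.002,0,0,0,0,0],
    [0,-0.004,0,0,0,0,0],
    [0,-0.006,0,0,0,0,0],
    [0,-0.006,0,0,0,0,0],
    [0,-0.006,0,0,0,0,0],
    [0,-0.006,0,0,0,0,0],
    [0,-0.006,0,0,0,0,0],
    [0,-0.006,0,0,0,0,0]
  ]
}}

```text
time: 8.8
tool_pos: [0.5344, -0.0752, 0.2496]
tcp_rot: [-0.001, 0.872, 0.01]
wrist_force: [-0.9, 6.3, -0.5]
width: 0.104
```

```bash
cat > eye.py <<'E'
from h import *
def brass(im):
    h=cv2.cvtColor(im,cv2.COLOR_BGR2HSV); return cv2.inRange(h,(14,90,120),(32,255,255))
a=cv2.imread("pics/top0.png"); b=imaging.read_camera("top"); cv2.imwrite("pics/toplast.png",b)
for n,im in(("0",a),("now",b)):
    p=im[220:245,358:370]; print(n,"eye-box mean",p.reshape(-1,3).mean(0).round(),"brass px",int((brass(p)>0).sum()))
s=monitor.read_state();print(s["time"],s["tool_pos"],s["wrist_force"].round(1))
E
python3 eye.py
```

```text
0 eye-box mean [ 64. 103. 123.] brass px 133
now eye-box mean [45. 57. 67.] brass px 53
8.85 [ 0.53439061 -0.07520773  0.24962849] [-1.4  6.2  0.7]
```

Request:
{"method": "jog_arm", "body": {
  "rows": [
    [0,-0.001,0,0,0,0,0],
    [0,-0.001,0,0,0,0,0],
    [0,-0.001,0,0,0,0,0],
    [0,-0.001,0,0,0,0,0],
    [0,-0.001,0,0,0,0,0],
    [0,-0.001,0,0,0,0,0],
    [0,-0.001,0,0,0,0,0],
    [0,-0.001,0,0,0,0,0],
    [0,-0.001,0,0,0,0,0]
  ]
}}

```text
time: 9.75
tool_pos: [0.5343, -0.0753, 0.2496]
tcp_rot: [0.001, 0.872, 0.011]
wrist_force: [-0.2, 5.9, 1.1]
width: 0.106
```

```bash
python3 eye.py; python3 - <<'E'
from g2 import *
s=cv2.imread("pics/toplast.png"); t=imaging.read_camera("scene"); cv2.imwrite("pics/scenelast.png",t)
c=lambda im,x,y:cv2.resize(im[y:y+110,x:x+100],None,fx=4,fy=4,interpolation=cv2.INTER_CUBIC)
cv2.imwrite("pics/a5.png",np.hstack([c(s,290,200),c(t,255,150)]))
rel(tcp(.023,0),Rm); rel(tcp(-.1,0),Rm)
E
```

```text
0 eye-box mean [ 64. 103. 123.] brass px 133
now eye-box mean [45. 56. 66.] brass px 51
9.8 [ 0.53426646 -0.07524908  0.24952979] [-0.9  5.6 -0.9]
rel [0.0005, 0.0342, -0.0006] [-0.0011, 0.0006, -0.0059]
rel [-0.1225, 0.0349, -0.0005] [-0.0011, 0.0006, -0.0059]
```

View pics/a5.png

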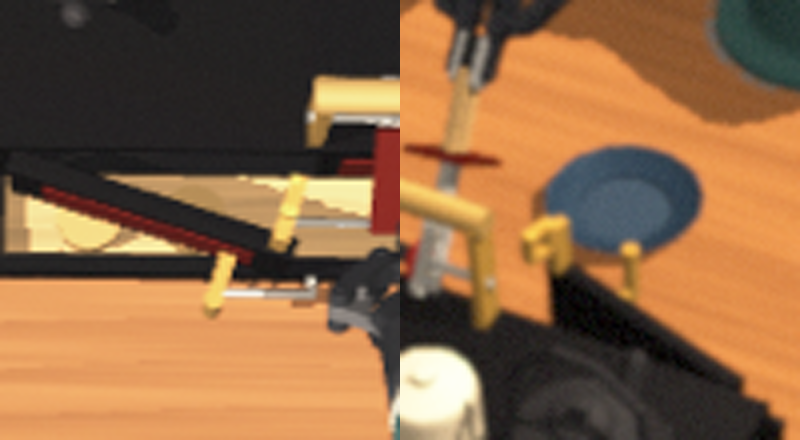

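Request:
{"method": "jog_arm", "body": {
  "rows": [
    [0,0.006,0,0,0,0,0],
    [0,0.012,0,0,0,0,0],
    [0,0.018,0,0,0,0,0],
    [0,0.024,0,0,0,0,0],
    [0,0.03,0,0,0,0,0],
    [0,0.034,0,0,0,0,0],
    [0,0.034,0,0,0,0,0],
    [-0.015,0.034,0,0,0,0,0],
    [-0.03,0.034,0,0,0,0,0],
    [-0.05,0.034,0,0,0,0,0],
    [-0.075,0.034,0,0,0,0,0],
    [-0.1,0.034,0,0,0,0,0],
    [-0.122,0.034,0,0,0,0,0],
    [-0.122,0.034,0,0,0,0,0]
  ]
}}

```text
time: 11.25
tool_pos: [0.4561, -0.0437, 0.3478]
tcp_rot: [-0.002, 0.865, 0.009]
wrist_force: [0.5, 0.2, -1.8]
width: 0.107
```

```bash
cat > back.py <<'E'
from g2 import *
g=np.load("grasp.npz"); Rg=R.from_rotvec(g["r"]).as_matrix()
s=monitor.read_state();print(s["time"],s["tool_pos"],s["wrist_force"].round(1))
for dz in(.15,.03,.003,.0): print(dz,end=' '); rel(g["p"]+[0,0,dz],Rg)
E
python3 back.py; python3 - <<'E'
from g2 import *
# handle triangulation: theta, using top (347.1,264.1), scene (312.1,211.4); hinge guess
def H(th,hx):
    d=np.array([-np.sin(th),-np.cos(th)]); n=np.array([-np.cos(th),np.sin(th)])
    q=np.array([hx,.170])+.150*d+(.038)*n; return w(sh,np.array([*q,.14]))[0]
for n,uv in(("top",(346.8,263.8)),("scene",(311.9,211.2))):
    p=imaging.camera_params(n);T=np.array(p["T"]);c=cv2.undistortPoints(np.array([[uv]],float),np.array([[p["fx"],0,p["cx"]],[0,p["fy"],p["cy"]],[0,0,1]]),np.array([p["k1"],0,0,0]))[0,0]
    d=T[:3,:3]@[*c,1]; k=(.14-T[2,3])/d[2]; print(n,T[:3,3]+k*d)
for hx in(-.11,-.1025,-.095):
  for off in (.27,.3,.33): print(hx,off,H(off,hx).round(4))
E
```

```text
11.25 [ 0.4560515  -0.04368982  0.34779145] [ 0.5  0.2 -1.8]
0.15 rel [0.0726, 0.4514, -0.0119] [-0.303, 0.6978, 0.1095]
0.03 rel [0.164, 0.4512, -0.0897] [-0.303, 0.6978, 0.1095]
0.003 rel [0.1845, 0.4511, -0.1072] [-0.303, 0.6978, 0.1095]
0.0 rel [0.1868, 0.4511, -0.1092] [-0.303, 0.6978, 0.1095]
top [0.51001585 0.02914455 0.14      ]
scene [0.48081884 0.03991265 0.14      ]
-0.11 0.27 [0.5012 0.0364 0.14  ]
-0.11 0.3 [0.4972 0.0387 0.14  ]
-0.11 0.33 [0.4932 0.0411 0.14  ]
-0.1025 0.27 [0.5087 0.0364 0.14  ]
-0.1025 0.3 [0.5047 0.0387 0.14  ]
-0.1025 0.33 [0.5007 0.0412 0.14  ]
-0.095 0.27 [0.5162 0.0365 0.14  ]
-0.095 0.3 [0.5122 0.0388 0.14  ]
-0.095 0.33 [0.5082 0.0412 0.14  ]
```

Request:
{"method": "jog_arm", "body": {
  "rows": [
    [0.003,0.04,-0.001,-0.027,0.06,0.01,0],
    [0.008,0.08,-0.002,-0.054,0.127,0.02,0],
    [0.015,0.12,-0.003,-0.083,0.19,0.03,0],
    [0.022,0.17,-0.005,-0.11,0.254,0.04,0],
    [0.03,0.21,-0.006,-0.138,0.317,0.05,0],
    [0.036,0.25,-0.007,-0.165,0.38,0.06,0],
    [0.044,0.29,-0.008,-0.193,0.444,0.07,0],
    [0.052,0.33,-0.01,-0.22,0.507,0.08,0],
    [0.06,0.37,-0.011,-0.248,0.57,0.09,0],
    [0.066,0.41,-0.012,-0.275,0.634,0.1,0],
    [0.073,0.45,-0.012,-0.303,0.698,0.11,0],
    [0.073,0.451,-0.012,-0.303,0.698,0.11,0],
    [0.073,0.451,-0.012,-0.303,0.698,0.11,0],
    [0.073,0.451,-0.012,-0.303,0.698,0.11,0],
    [0.073,0.451,-0.012,-0.303,0.698,0.11,0],
    [0.073,0.451,-0.012,-0.303,0.698,0.11,0]
  ]
}}

```text
time: 12.85
tool_pos: [0.4906, 0.4069, 0.2869]
tcp_rot: [-0.252, 1.551, 0.255]
wrist_force: [0.2, -0.2, -1.5]
width: 0.103
```

```bash
python3 back.py; python3 - <<'E'
from h import *
im=imaging.read_camera("scene");cv2.imwrite("pics/s_ret.png",im); im0=cv2.imread("pics/g2raw.png")
t=imaging.read_camera("top");cv2.imwrite("pics/t_ret.png",t)
# dark red guard plate centroid: now vs predicted
for n,i,z in(("scene",im,None),("top",t,None)):
    h=cv2.cvtColor(i,cv2.COLOR_BGR2HSV); m=cv2.inRange(h,(0,120,50),(6,255,190))|cv2.inRange(h,(174,120,50),(180,255,190))
    k,l,st,c=cv2.connectedComponentsWithStats(m)
    for j in range(1,k):
        if st[j,4]>15: print(n,st[j].tolist(),c[j].round(1))
s=monitor.read_state();Rm=R.from_rotvec(s["tcp_rot"]).as_matrix();g=s["tool_pos"]+Rm[:,0]*.011
for n in("scene","top"): print(n,proj(n,[g+Rm[:,2]*a+Rm[:,1]*b for a,b in((.035,.023),(.035,-.023),(-.035,-.023),(-.035,.023))]).round(1).tolist())
E
```

```text
12.85 [0.49059816 0.40693747 0.28691815] [ 0.2 -0.2 -1.5]
0.15 rel [0.0012, 0.0012, 0.0002] [-0.0008, 0.0026, -0.0012]
0.03 rel [0.1212, 0.0011, -0.0004] [-0.0008, 0.0026, -0.0012]
0.003 rel [0.1482, 0.0011, -0.0005] [-0.0008, 0.0026, -0.0012]
0.0 rel [0.1512, 0.0011, -0.0005] [-0.0008, 0.0026, -0.0012]
scene [426, 211, 17, 19, 219] [433.2 221. ]
scene [260, 213, 7, 10, 53] [263.1 217.3]
top [374, 239, 53, 6, 218] [399.4 241.5]
top [300, 247, 54, 19, 178] [326.9 255.7]
top [175, 259, 21, 18, 191] [184.4 268.5]
scene [[442.1, 230.2], [424.3, 228.5], [424.4, 209.9], [441.5, 211.5]]
top [[170.4, 248.1], [189.8, 242.3], [197.7, 271.1], [178.2, 277.1]]
```

Request:
{"method": "jog_arm", "body": {
  "rows": [
    [0.02,0.001,0,-0.001,0.003,-0.001,0],
    [0.05,0.001,0,-0.001,0.003,-0.001,0],
    [0.08,0.001,0,-0.001,0.003,-0.001,0],
    [0.11,0.001,0,-0.001,0.003,-0.001,0],
    [0.13,0.001,0,-0.001,0.003,-0.001,0],
    [0.142,0.001,0,-0.001,0.003,-0.001,0],
    [0.15,0.001,0,-0.001,0.003,-0.001,0],
    [0.15,0.001,0,-0.001,0.003,-0.001,0],
    [0.15,0.001,0,-0.001,0.003,-0.001,0]
  ]
}}

```text
time: 13.85
tool_pos: [0.4917, 0.4089, 0.1383]
tcp_rot: [-0.254, 1.552, 0.255]
wrist_force: [-0.0, -0.1, -1.8]
width: 0.104
```

Request:
{"method": "jog_arm", "body": {
  "rows": [
    [0,0,0,0,0,0,60],
    [0,0,0,0,0,0,60],
    [0,0,0,0,0,0,60],
    [0,0,0,0,0,0,60],
    [0,0,0,0,0,0,60],
    [-0.03,0,0,0,0,0,60],
    [-0.06,0,0,0,0,0,60],
    [-0.1,0,0,0,0,0,60],
    [-0.14,0,0,0,0,0,60],
    [-0.16,0,0,0,0,0,60],
    [-0.16,0,0,0,0,0,60]
  ]
}}

```text
time: 14.95
tool_pos: [0.493, 0.4101, 0.3036]
tcp_rot: [-0.25, 1.545, 0.258]
wrist_force: [0.0, 0.2, 0.7]
width: 0.601
```

```bash
python3 - <<'E'
from h import *
im=imaging.read_camera("scene");cv2.imwrite("pics/s3.png",im); t=imaging.read_camera("top");cv2.imwrite("pics/t3.png",t)
t0=cv2.imread("pics/scene0.png")
red=lambda i:(lambda h:cv2.inRange(h,(0,120,50),(6,255,190))|cv2.inRange(h,(174,120,50),(180,255,190)))(cv2.cvtColor(i,cv2.COLOR_BGR2HSV))
for n,i in(("0",t0),("now",im)):
    k,l,st,c=cv2.connectedComponentsWithStats(red(i)[180:300,380:480])
    print(n,[(st[j].tolist(),c[j].round(1).tolist()) for j in range(1,k) if st[j,4]>15])
br=lambda i:cv2.inRange(cv2.cvtColor(i,cv2.COLOR_BGR2HSV),(14,90,90),(32,255,255))
# brass handle candidates
for n,i,(X,Y,W,H) in(("scene",im,(290,190,45,60)),("top",t,(330,240,50,50))):
    g=i[Y:Y+H,X:X+W]; print(n)
    h=cv2.cvtColor(g,cv2.COLOR_BGR2HSV); m=cv2.inRange(h,(17,120,120),(32,255,255))
    k,l,st,c=cv2.connectedComponentsWithStats(m)
    print([(st[j].tolist(),(c[j]+[X,Y]).round(1).tolist()) for j in range(1,k) if st[j,4]>5])
s=monitor.read_state();print(s["time"],s["tool_pos"],s["q"].round(2),s["wrist_force"].round(1),s["width"])
E
```

```text
0 [([39, 68, 15, 19, 184], [45.1, 78.2])]
now [([39, 68, 15, 20, 194], [45.4, 78.7])]
scene
[([0, 14, 7, 11, 75], [292.9, 209.0]), ([20, 21, 5, 14, 41], [312.2, 217.5])]
top
[([27, 3, 11, 19, 100], [361.8, 252.2]), ([3, 5, 16, 9, 74], [340.2, 248.7]), ([3, 21, 6, 3, 6], [335.5, 262.2]), ([42, 20, 4, 3, 8], [373.9, 261.1]), ([10, 23, 9, 16, 72], [344.0, 270.6])]
15.05 [0.49111834 0.40862213 0.29821957] [ 0.66  0.15  1.55 -0.    1.44 -1.24] [-0.1  0.6 -0.6] 0.6007832551917947
```

```bash
cat > hd.py <<'E'
from g2 import *
def H(th,hx=-.1075,off=.038,z=.14):
    d=np.array([-np.sin(th),-np.cos(th)]); n=np.array([-np.cos(th),np.sin(th)])
    return w(sh,np.array([*(np.array([hx,.170])+.150*d+off*n),z]))[0]
E
python3 - <<'E'
from hd import *
ob=[("top",(346.5,265.3)),("scene",(312.4,212.7))]
r=least_squares(lambda p:np.concatenate([proj(n,[*p,.14])[0]-uv for n,uv in ob]),[.5,.036]); print(r.x,r.fun)
t=cv2.imread("pics/t3.png"); s=cv2.imread("pics/s3.png")
for hx in(-.11,-.1025,-.095):
    q=least_squares(lambda p:np.concatenate([proj(n,H(p[0],hx))[0]-uv for n,uv in ob]),[.3]); print(hx,q.x,q.fun.round(1),H(q.x[0],hx),H(1.55,hx))
a=np.array([.5,.036])
def vis(n,i,X,Y,W,Hh): 
    g=cv2.cvtColor(i,cv2.COLOR_BGR2GRAY)[Y:Y+Hh,X:X+W]; print(n,X,Y); print(g)
vis("top",t,338,258,16,24); vis("scene",s,306,206,12,24)
E
```

```text
[0.49929331 0.03649473] [-2.69475405  2.67330418 -4.29382348  1.99998278]
-0.11 [0.28058992] [-3.   2.5 -4.2  2.2] [0.49976647 0.0371598  0.14      ] [0.42588339 0.20513008 0.14      ]
-0.1025 [0.31895732] [-4.2  1.5 -3.6  3. ] [0.50217716 0.04026901 0.14      ] [0.43338321 0.20518258 0.14      ]
-0.095 [0.3555133] [-5.4  0.4 -3.1  3.9] [0.50494058 0.04341348 0.14      ] [0.44088303 0.20523508 0.14      ]
top 338 258
[[ 56  38  35  32  35  38  39  38  37  38  38  35  31  29  31  30]
 [ 51  62  66  56  38  33  32  35  38  37  38  39  36  36  35  31]
 [ 48  48  50  53  61  67  55  38  36  29  34  38  39  39  39  36]
 [ 63  49  48  49  49  49  52  61  63  51  41  38  30  33  38  39]
 [118  66  60  62  48  46  64  79  70  57  60  58  50  40  35  26]
 [101  99 120 118  58  46 126 182 166 118 100  51  51  54  51  38]
 [ 37  39  37  36  38  40 124 196 213 213 188  73  48  48  42  28]
 [ 37  38  36  37  34  61 163 213 213 212 182  36  43  47  42  27]
 [ 38  39  37  38  38  70 167 213 213 202 143  37  33  32  30  23]
 [ 35  37  38  36  39 127 196 212 213 188  69  36  36  35  36  31]
 [ 27  26
[... 1468 characters left out ...]
119 112  96 108 127 143 146 153 159]
 [148 150 152 147 134 109 106 126 143 151 156 156]
 [156 155 157 155 139 109 105 125 142 149 158 154]
 [149 152 155 151 135 110 107 124 144 153 157 157]
 [129 140 149 147 134 109 103 122 142 156 157 159]
 [ 92 117 137 146 137 119 113 124 140 151 156 158]
 [ 56  76 105 135 148 143 131 128 141 148 152 155]
 [ 39  45  69 111 144 159 150 136 142 148 154 152]
 [ 32  38  44  69  96 121 136 133 143 156 157 156]
 [ 22  30  33  42  47  65  89 112 136 155 159 158]
 [ 18  17  22  36  31  45  53  75 108 136 150 155]
 [  2   8  21  28  33  39  36  47  69  97 120 145]
 [  0  15  12  15  19  26  34  38  42  55  74 111]
 [  7   9  16  14  13  12  29  30  32  32  48  70]]
```

```bash
python3 - <<'E'
from hd import *
for hx in (-.11,-.1025):
  for th in(.24,.28,.32): print(hx,th,H(th,hx).round(4),[proj("top",H(th,hx,o,z))[0].round(1).tolist() for o,z in((.038,.14),(.038,.088),(0,.093))],[proj("scene",H(th,hx,o,z))[0].round(1).tolist() for o,z in((.038,.14),(.038,.088))])
E
```

```text
-0.11 0.24 [0.5053 0.0341 0.14  ] [[344.8, 265.6], [344.0, 268.6], [347.6, 254.2]] [[306.5, 215.7], [307.0, 227.6]]
-0.11 0.28 [0.4998 0.0371 0.14  ] [[343.6, 267.7], [342.8, 270.6], [347.0, 256.4]] [[308.2, 214.9], [308.7, 226.8]]
-0.11 0.32 [0.4945 0.0403 0.14  ] [[342.3, 269.8], [341.5, 272.6], [346.3, 258.6]] [[309.9, 214.1], [310.3, 226.0]]
-0.1025 0.24 [0.5128 0.0342 0.14  ] [[344.8, 262.7], [344.0, 265.7], [347.7, 251.4]] [[305.4, 217.3], [305.9, 229.2]]
-0.1025 0.28 [0.5073 0.0372 0.14  ] [[343.6, 264.8], [342.8, 267.8], [347.0, 253.6]] [[307.1, 216.5], [307.5, 228.3]]
-0.1025 0.32 [0.502  0.0404 0.14  ] [[342.3, 266.9], [341.5, 269.8], [346.3, 255.8]] [[308.8, 215.7], [309.3, 227.5]]
```

```bash
python3 - <<'E'
from hd import *
ob=[("top",(343.3,272.3)),("scene",(312.2,212.2))]
r=least_squares(lambda p:np.concatenate([proj(n,[*p,.14])[0]-uv for n,uv in ob]),[.5,.036]); print(r.x,r.fun.round(1))
for hx in(-.12,-.115,-.11,-.1025):
  for off in (.038,.044):
    q=least_squares(lambda p:np.concatenate([proj(n,H(p[0],hx,off))[0]-uv for n,uv in ob]),[.3]); print(hx,off,q.x,q.fun.round(1),H(q.x[0],hx,off).round(4))
E
```

```text
[0.48683268 0.03974538] [-0.9  0.6 -1.3  0.2]
-0.12 0.038 [0.30620674] [-0.6  0.8 -1.4  0.1] [0.4864 0.0391 0.14  ]
-0.12 0.044 [0.26997496] [-0.1  1.2 -1.6 -0.3] [0.4854 0.0378 0.14  ]
-0.115 0.038 [0.33173768] [-1.5  0.1 -1.   0.6] [0.488  0.0412 0.14  ]
-0.115 0.044 [0.29546319] [-1.   0.5 -1.2  0.3] [0.487 0.04  0.14 ]
-0.11 0.038 [0.35642835] [-2.3 -0.6 -0.6  1.2] [0.4898 0.0434 0.14  ]
-0.11 0.044 [0.32011147] [-1.8 -0.2 -0.8  0.9] [0.4888 0.0422 0.14  ]
-0.1025 0.038 [0.39194098] [-3.6 -1.9 -0.1  2.2] [0.4928 0.0466 0.14  ]
-0.1025 0.044 [0.35556122] [-3.1 -1.4 -0.3  1.8] [0.4918 0.0454 0.14  ]
```

```bash
cat > d.py <<'E'
from hd import *
import sys
HX=-.115; OFF=.041
hinge=w(sh,np.array([HX,.170,.14]))[0]
def pose(th,z=.120,dt=.004,off=OFF):
    t=th; d=-np.sin(t)*ex-np.cos(t)*ey; n=-np.cos(t)*ex+np.sin(t)*ey
    p=hinge+(.150-dt)*d+off*n; p[2]=z
    return p,Rt([0,0,-1],-n)
E
python3 - <<'E'
from d import *
print(pose(.3,dt=0)[0])
rel(*pose(.3,.24)); rel(*pose(.3))
E
```

```text
[0.4893052  0.03951327 0.12      ]
rel [0.0575, -0.3461, -0.1172] [2.188, 0.0017, -0.0048]
rel [0.1775, -0.3461, -0.1177] [2.188, 0.0017, -0.0048]
```

Request:
{"method": "jog_arm", "body": {
  "rows": [
    [0.0,-0.01,-0.005,0.14,0,0,35],
    [0.0,-0.03,-0.012,0.28,0,0,35],
    [0.0,-0.055,-0.02,0.42,0,0,35],
    [0.0,-0.08,-0.028,0.56,0,0,35],
    [0.0,-0.105,-0.036,0.7,0,0,35],
    [0.0,-0.13,-0.044,0.84,0,0,35],
    [0.0,-0.155,-0.052,0.98,0,0,35],
    [0.0,-0.18,-0.06,1.12,0,0,35],
    [0.0,-0.205,-0.07,1.26,0,0,35],
    [0.0,-0.23,-0.08,1.4,0,0,35],
    [0.0,-0.255,-0.087,1.54,0,0,35],
    [0.0,-0.28,-0.095,1.68,0,0,35],
    [0.0,-0.305,-0.104,1.82,0,0,35],
    [0.02,-0.33,-0.112,1.96,0,0,35],
    [0.04,-0.346,-0.117,2.1,0,0,35],
    [0.057,-0.346,-0.117,2.188,0.002,-0.005,35],
    [0.057,-0.346,-0.117,2.188,0.002,-0.005,35],
    [0.057,-0.346,-0.117,2.188,0.002,-0.005,35],
    [0.057,-0.346,-0.117,2.188,0.002,-0.005,35]
  ]
}}

```text
time: 16.95
tool_pos: [0.4909, 0.0438, 0.2408]
tcp_rot: [1.42, 1.057, -1.42]
wrist_force: [-0.1, -0.3, 0.4]
width: 0.351
```

```bash
python3 - <<'E'
from d import *
s=monitor.read_state();print(s["time"],s["tool_pos"],s["q"].round(2),s["wrist_force"].round(1),s["width"])
rel(*pose(.3,.24)); rel(*pose(.3))
im=imaging.read_camera("scene"); X,Y=262,150
big=cv2.resize(im,None,fx=6,fy=6,interpolation=cv2.INTER_CUBIC)
q=((proj("scene",[s["tool_pos"],pose(.3,.14,0)[0],pose(.3,.12,.004)[0]])+.5)*6).astype(int)
for p in q: cv2.circle(big,p.tolist(),3,(255,255,0),-1)
cv2.imwrite("pics/d1.png",big[Y*6:(Y+95)*6,X*6:(X+110)*6])
E
```

```text
16.95 [0.490874   0.04382294 0.24080982] [ 0.04 -0.11  1.92  0.    1.34  0.33] [-0.1 -0.3  0.4] 0.35074506969249714
rel [0.0008, -0.0003, 0.0006] [0.0021, -0.0001, 0.0001]
rel [0.1208, -0.0003, 0.0006] [0.0021, -0.0001, 0.0001]
```

Request:
{"method": "jog_arm", "body": {
  "rows": [
    [0.03,-0.001,0,0,0,0,35],
    [0.06,-0.001,0,0,0,0,35],
    [0.085,-0.001,0,0,0,0,35],
    [0.095,-0.001,0,0,0,0,35],
    [0.103,-0.001,0,0,0,0,35],
    [0.107,-0.001,0,0,0,0,35],
    [0.107,-0.001,0,0,0,0,35]
  ]
}}

```text
time: 17.7
tool_pos: [0.4909, 0.0443, 0.1349]
tcp_rot: [1.421, 1.056, -1.418]
wrist_force: [0.2, -0.7, -0.3]
width: 0.346
```

No contact so far, so I'll go down the rest of the way and close gently.

Request:
{"method": "jog_arm", "body": {
  "rows": [
    [0.005,0,0,0,0,0,35],
    [0.01,0,0,0,0,0,35],
    [0.015,0,0,0,0,0,35],
    [0.015,0,0,0,0,0,35],
    [0.015,0,0,0,0,0,0],
    [0.015,0,0,0,0,0,0],
    [0.015,0,0,0,0,0,0],
    [0.015,0,0,0,0,0,0],
    [0.015,0,0,0,0,0,0]
  ],
  "force": 25
}}

```text
time: 18.6
tool_pos: [0.491, 0.0443, 0.12]
tcp_rot: [1.421, 1.056, -1.418]
wrist_force: [-0.3, -0.1, 1.0]
width: 0.005
```

```bash
python3 - <<'E'
from d import *
s=monitor.read_state();print(s["time"],s["tool_pos"],s["q"].round(2),s["wrist_force"].round(1),s["width"])
h=R.from_rotvec(s["tcp_rot"]); R0=h
im=imaging.read_camera("scene"); X,Y=262,150
cv2.imwrite("pics/d2.png",cv2.resize(im[Y:Y+95,X:X+110],None,fx=6,fy=6,interpolation=cv2.INTER_CUBIC))
z=s["tool_pos"][2]; th0=.30; p0,r0=pose(th0,z)
off=R0.inv().apply(s["tool_pos"]-p0); print("off in tool",off.round(4))
# arc carrying measured grip point around hinge
v=s["tool_pos"]-hinge
for t in np.arange(.1,1.261,.1):
    Q=R.from_rotvec([0,0,-t]); p=hinge+Q.apply(v); p[2]=z
    print(round(t,2),R0.inv().apply(p-s["tool_pos"]).round(4).tolist(), (R0.inv()*Q*R0).as_rotvec().round(3).tolist())
E
```

```text
18.6 [0.491013   0.04431472 0.12004195] [ 0.04 -0.03  2.06  0.    1.1   0.33] [-0.3 -0.1  1. ] 0.005013869717074623
off in tool [ 0.      0.0003 -0.0011]
0.1 [-0.0, -0.0143, -0.0048] [0.1, -0.0, 0.0]
0.2 [-0.0, -0.028, -0.011] [0.2, -0.0, 0.0]
0.3 [-0.0001, -0.041, -0.0186] [0.3, -0.001, 0.0]
0.4 [-0.0001, -0.0532, -0.0274] [0.4, -0.001, 0.0]
0.5 [-0.0001, -0.0644, -0.0374] [0.5, -0.001, 0.0]
0.6 [-0.0001, -0.0746, -0.0485] [0.6, -0.001, 0.0]
0.7 [-0.0001, -0.0836, -0.0605] [0.7, -0.001, 0.001]
0.8 [-0.0001, -0.0914, -0.0734] [0.8, -0.002, 0.001]
0.9 [-0.0001, -0.0979, -0.087] [0.9, -0.002, 0.001]
1.0 [-0.0001, -0.103, -0.1011] [1.0, -0.002, 0.001]
1.1 [-0.0001, -0.1066, -0.1157] [1.1, -0.002, 0.001]
1.2 [-0.0001, -0.1088, -0.1306] [1.2, -0.002, 0.001]
```

```bash
python3 - <<'E'
from h import *
t=imaging.read_camera("top"); s=imaging.read_camera("scene"); cv2.imwrite("pics/t4.png",t); cv2.imwrite("pics/s4.png",s)
c=lambda im,x,y:cv2.resize(im[y:y+75,x:x+57],None,fx=7,fy=7,interpolation=cv2.INTER_CUBIC)
cv2.imwrite("pics/d3.png",np.hstack([c(t,320,225),c(s,283,165)]))
E
```

```text
(no output)
```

View pics/d3.png

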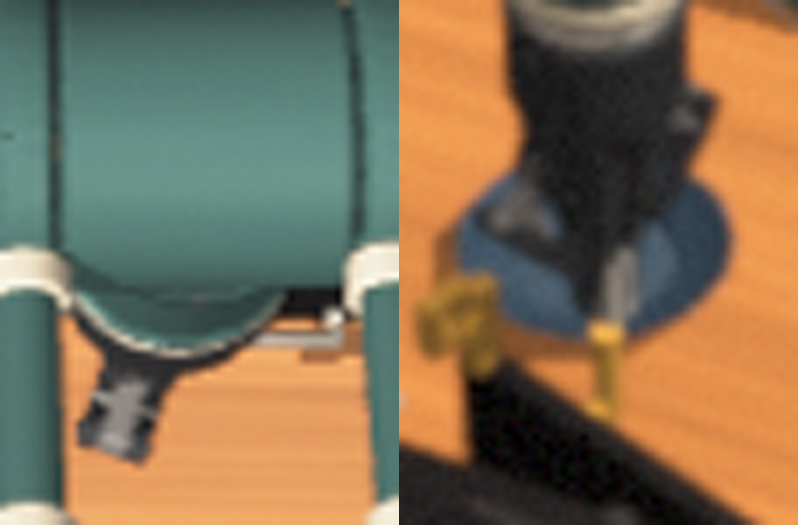

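```bash
python3 - <<'E'
from d import *
s=monitor.read_state(); print(proj("scene",s["tool_pos"]), proj("top",s["tool_pos"]))
i=cv2.imread("pics/s4.png"); print(cv2.cvtColor(i,cv2.COLOR_BGR2GRAY)[196:228,304:324])
h=cv2.cvtColor(i,cv2.COLOR_BGR2HSV)[205:228,306:320]; print((cv2.inRange(h,(14,110,60),(34,255,255))>0).astype(int))
E
```

```text
[[311.80750025 218.39474731]] [[340.35779202 272.31663594]]
[[ 85  65  41  26  31  31  32  37  44  40  41  36  37  47  47  54  52  55
   62  64]
 [ 90  73  45  28  24  33  31  27  36  41  36  26  37  53  64  76  68  56
   63  67]
 [ 81  67  49  37  36  31  30  30  37  43  36  36  48  63  74  88  81  66
   63  62]
 [ 57  52  41  38  39  35  31  27  39  40  48  45  55  69  83  92  91  78
   65  65]
 [ 45  45  42  40  38  32  35  33  42  52  72  82  74  76  83  93  88  86
   71  62]
 [ 40  38  38  42  40  35  35  35  48  65  98 114 100  83  88  90  94  91
   80  63]
 [ 50  44  46  38  39  36  36  37  61  83 109 118 107  89  92  93  91  91
   79  64]
 [ 66  59  46  42  37  38  34  42  79 109 119 114 108  89  90  92  93  89
   80  66]
 [ 83  77  64  49  42  35  32  46  86 116 120 110 106  90  92  95  91  81
   72  65]
 [ 92  88  79  59  41  34  34  49  85 119 127 109 105  91  91  92  86  78
   71  65]
 [ 94  91  83  67  41  32  31  53  90 120 125 109 107  95  92  87  81  71
   65  64]
 [ 92  90  86  68  43  37  41  57  91 123 127 114 113  97  84  78  69  64
   65  68]
 [ 89  88  85  72  5
[... 1694 characters left out ...]
 0 0 0 0 0 0 0 0]
 [0 0 0 0 0 0 0 0 0 0 0 0 0 0]
 [0 0 0 0 0 0 0 0 0 0 0 0 0 0]
 [0 0 0 0 0 0 0 0 0 0 0 0 0 0]
 [0 0 0 0 0 0 0 0 0 0 0 0 0 0]
 [0 0 0 0 0 1 0 0 0 0 0 0 0 0]
 [0 0 0 0 1 1 1 1 1 0 0 0 0 0]
 [0 0 0 0 1 1 1 1 1 0 0 0 0 0]
 [0 0 0 0 1 1 1 1 1 1 0 0 0 0]
 [0 0 0 0 1 1 1 1 1 1 0 0 0 0]
 [0 0 0 0 1 1 1 1 1 0 0 0 0 1]
 [0 0 0 0 1 1 1 1 1 0 0 0 0 0]
 [0 0 0 0 0 1 1 1 1 1 0 0 0 1]
 [0 0 0 0 0 1 1 1 1 1 0 0 0 0]
 [0 0 0 0 1 1 1 1 1 1 0 0 0 0]
 [0 0 0 0 1 1 1 1 1 1 0 0 0 0]
 [0 0 0 0 1 1 1 1 1 1 0 0 0 1]
 [0 0 0 1 1 1 1 1 1 1 0 0 0 0]
 [0 0 0 1 1 1 1 1 1 1 0 0 0 0]
 [0 0 0 1 1 1 1 1 1 1 0 0 0 0]
 [0 0 0 0 0 1 1 1 1 0 1 0 0 0]
 [0 0 0 0 0 0 0 0 0 0 0 0 1 1]
 [0 0 0 0 0 0 0 0 0 0 0 0 0 0]]
```

Request:
{"method": "jog_arm", "body": {
  "rows": [
    [-0.01,0,0,0,0,0,35],
    [-0.01,0,0,0,0,0,35],
    [-0.01,0,0,0,0,0,35],
    [-0.01,0,0,0,0,0,35],
    [0.0,0,0,0,0,0,35],
    [0.01,0,0,0,0,0,35],
    [0.015,0,0,0,0,0,35],
    [0.02,0,0,0,0,0,35],
    [0.02,0,0,0,0,0,35]
  ]
}}

```text
time: 19.65
tool_pos: [0.49, 0.0443, 0.0986]
tcp_rot: [1.42, 1.058, -1.42]
wrist_force: [-0.3, -0.0, 0.2]
width: 0.35
```

Request:
{"method": "jog_arm", "body": {
  "rows": [
    [0,0,0,0,0,0,0],
    [0,0,0,0,0,0,0],
    [0,0,0,0,0,0,0],
    [0,0,0,0,0,0,0],
    [0,0,0,0,0,0,0]
  ]
}}

```text
time: 20.15
tool_pos: [0.4896, 0.0442, 0.0985]
tcp_rot: [1.42, 1.058, -1.421]
wrist_force: [-2.4, -0.3, -0.3]
width: 0.097
```

```bash
python3 - <<'E'
from d import *
s=monitor.read_state();print(s["time"],s["tool_pos"],s["wrist_force"].round(1),s["width"],bot.pinch_z)
im=imaging.read_camera("scene");cv2.imwrite("pics/s5.png",im); print(cv2.cvtColor(im,cv2.COLOR_BGR2GRAY)[204:228,304:324])
h=cv2.cvtColor(im,cv2.COLOR_BGR2HSV)[205:228,306:320]; print((cv2.inRange(h,(14,110,60),(34,255,255))>0).astype(int))
E
```

```text
20.15 [0.48963329 0.04419351 0.09850552] [-2.4 -0.3 -0.3] 0.09720006883981967 0.0187
[[ 53  40  34  37  37  37  30  33  37  38  37  53  70  71  70  83  88  83
   73  64]
 [ 46  41  38  40  36  37  28  38  42  37  48  83 114 110  84  88  85  73
   68  65]
 [ 46  41  44  42  35  35  37  38  42  44  50  93 137 137  99  84  80  70
   70  61]
 [ 41  45  44  40  41  36  37  40  55  57  48  78 118 124  93  77  69  65
   67  60]
 [ 46  45  44  37  38  37  37  53  79  89  59  64 104 118  85  70  63  66
   63  67]
 [ 57  48  45  44  38  29  41  65  97 110  74  68 102 117  88  66  68  65
   71  85]
 [ 63  55  51  38  34  34  44  74 114 119  75  61 102 114  84  65  69  82
   96 117]
 [ 72  64  55  38  33  28  47  82 117 118  74  55 100 119  89  81  92 108
  129 147]
 [ 81  72  62  42  34  31  42  76 113 116  77  58  98 120 103 108 124 136
  151 160]
 [ 90  86  69  50  33  32  43  70 106 113  76  62  97 126 125 134 149 153
  158 159]
 [ 90  89  83  66  46  37  40  70 103 111  86  79 105 135 147 157 161 159
  163 160]
 [102 100  93  91  72  57  51  72 104 120 109 117 132 153 160 163 165 164
  163 
[... 1039 characters left out ...]
 0 0 0 0 0 0 0 0]
 [0 0 0 0 0 0 0 0 0 0 0 0 0 0]
 [0 0 0 0 0 0 0 0 0 0 0 0 0 0]
 [0 0 0 0 0 0 0 0 0 0 0 0 0 0]
 [0 0 0 0 0 0 0 0 0 0 0 0 0 0]
 [0 0 0 0 0 0 0 0 0 0 0 0 0 0]
 [0 0 0 0 0 0 0 0 0 0 0 0 0 0]
 [0 0 0 0 0 0 0 0 0 0 0 0 0 0]
 [0 0 0 0 0 0 0 0 0 0 0 0 0 0]
 [0 0 0 0 0 0 0 0 0 0 0 0 0 0]
 [0 0 0 1 0 0 0 0 0 0 0 0 0 0]
 [0 0 0 1 1 0 0 0 0 0 0 1 1 0]
 [0 0 0 1 1 1 1 0 0 0 0 0 0 0]
 [0 0 1 1 1 1 1 1 0 0 1 0 0 0]
 [0 0 0 1 1 1 1 1 1 0 1 0 0 0]
 [0 0 0 1 1 1 1 1 0 0 0 0 1 0]
 [0 0 0 1 1 1 1 1 0 0 0 0 0 0]
 [0 0 1 1 1 1 1 1 0 0 0 0 0 0]
 [0 0 1 1 1 1 1 1 0 0 0 0 0 0]
 [0 0 1 1 1 1 1 1 0 0 0 0 0 0]
 [0 0 1 1 1 1 1 0 0 0 0 0 0 0]
 [0 0 0 0 0 1 1 0 0 0 1 0 1 1]
 [0 0 0 0 0 0 0 0 0 0 0 0 0 0]]
```

Request:
{"method": "jog_arm", "body": {
  "rows": [
    [0,-0.0072,-0.0022,0.05,0,0,0],
    [0,-0.0143,-0.0048,0.1,0,0,0],
    [0,-0.0212,-0.0078,0.15,0,0,0],
    [0,-0.028,-0.011,0.2,0,0,0],
    [0,-0.0346,-0.0147,0.25,0,0,0],
    [0,-0.041,-0.0186,0.3,0,0,0],
    [0,-0.0472,-0.0229,0.35,0,0,0],
    [0,-0.0532,-0.0274,0.4,0,0,0],
    [0,-0.059,-0.0323,0.45,0,0,0],
    [0,-0.0644,-0.0374,0.5,0,0,0],
    [0,-0.0697,-0.0428,0.55,0,0,0],
    [0,-0.0746,-0.0485,0.6,0,0,0],
    [0,-0.0746,-0.0485,0.6,0,0,0]
  ]
}}

```text
time: 21.5
tool_pos: [0.4311, 0.1124, 0.0984]
tcp_rot: [1.826, 0.648, -1.83]
wrist_force: [-3.6, -1.9, 0.2]
width: 0.096
```

```bash
cat > arc.py <<'E'
from d import *
s=monitor.read_state();print(s["time"],s["tool_pos"],s["q"].round(2),s["wrist_force"].round(1),s["torque"].round(2),s["width"])
R0=R.from_rotvec(s["tcp_rot"]); v=s["tool_pos"]-hinge; R3=R0.as_matrix(); yv=-R3[:,1]
print("theta by tool yaw",np.pi-np.arctan2(yv[1],yv[0])+.007, "force tool",R0.inv().apply(s["wrist_force"]).round(1),"r",np.hypot(*v[:2]))
for t in np.arange(.1,.75,.1):
    Q=R.from_rotvec([0,0,-t]); p=hinge+Q.apply(v); p[2]=s["tool_pos"][2]
    print(round(t,2),R0.inv().apply(p-s["tool_pos"]).round(4).tolist())
E
python3 arc.py
```

```text
21.5 [0.43113617 0.11237991 0.0984288 ] [ 0.2  -0.1   2.17  0.    1.07  1.09] [-3.6 -1.9  0.2] [-0.2   0.65  0.03] 0.09621896597949377
theta by tool yaw 0.8969975178229713 force tool [-0.2 -0.8  4. ] r 0.15257249624624844
0.1 [0.0, -0.0144, -0.005]
0.2 [0.0, -0.0282, -0.0114]
0.3 [0.0, -0.0414, -0.0192]
0.4 [0.0, -0.0536, -0.0282]
0.5 [0.0, -0.065, -0.0385]
0.6 [0.0, -0.0752, -0.0498]
0.7 [-0.0, -0.0843, -0.062]
```

Request:
{"method": "jog_arm", "body": {
  "rows": [
    [0,-0.0073,-0.0023,0.05,0,0,0],
    [0,-0.0144,-0.005,0.1,0,0,0],
    [0,-0.0214,-0.008,0.15,0,0,0],
    [0,-0.0282,-0.0114,0.2,0,0,0],
    [0,-0.0349,-0.0151,0.25,0,0,0],
    [0,-0.0414,-0.0192,0.3,0,0,0],
    [0,-0.0476,-0.0236,0.35,0,0,0],
    [0,-0.0536,-0.0282,0.4,0,0,0],
    [0,-0.0594,-0.0332,0.45,0,0,0],
    [0,-0.065,-0.0385,0.5,0,0,0],
    [0,-0.0702,-0.044,0.55,0,0,0],
    [0,-0.0752,-0.0498,0.6,0,0,0],
    [0,-0.081,-0.0571,0.66,0,0,0],
    [0,-0.081,-0.0571,0.66,0,0,0],
    [0,-0.081,-0.0571,0.66,0,0,0]
  ]
}}

```text
time: 23.0
tool_pos: [0.4245, 0.2114, 0.0985]
tcp_rot: [2.207, 0.026, -2.213]
wrist_force: [-3.2, 0.5, -0.1]
width: 0.096
```

```bash
python3 arc.py | head -2
```

```text
23.0 [0.42447355 0.21142609 0.09845818] [ 0.41 -0.04  2.12  0.    1.06  1.96] [-3.2  0.5 -0.1] [ 0.18  0.43 -0.04] 0.09564794200275673
theta by tool yaw 1.5546918111565848 force tool [ 0.1 -0.5  3.2] r 0.15277753788890383
```

Request:
{"method": "jog_arm", "body": {
  "rows": [
    [0,0,0,0,0,0,30],
    [0,0,0,0,0,0,30],
    [0,0,0,0,0,0,30],
    [0,0,0,0,0,0,30],
    [0,0,0,0,0,0,30],
    [-0.02,0,0,0,0,0,30],
    [-0.05,0,0,0,0,0,30],
    [-0.09,0,0,0,0,0,30],
    [-0.13,0,0,0,0,0,30],
    [-0.17,0,0,0,0,0,30],
    [-0.2,0,0,0,0,0,30],
    [-0.22,0,0,0,0,0,30],
    [-0.22,0.05,0,0,0,0,30],
    [-0.22,-0.2,0,0,0,0,30],
    [-0.22,-0.2,0,0,0,0,30],
    [-0.22,-0.2,0,0,0,0,30],
    [-0.22,-0.2,0,0,0,0,30],
    [-0.22,-0.2,0,0,0,0,30],
    [-0.22,-0.2,0,0,0,0,30],
    [-0.22,-0.2,0,0,0,0,30]
  ]
}}

```text
time: 25.0
tool_pos: [0.42, 0.4119, 0.3176]
tcp_rot: [2.204, 0.027, -2.212]
wrist_force: [-0.0, -0.4, 0.1]
width: 0.302
```

```bash
python3 - <<'E'
from d import *
t=imaging.read_camera("top"); s=imaging.read_camera("scene"); cv2.imwrite("pics/t6.png",t); cv2.imwrite("pics/s6.png",s)
st=monitor.read_state(); print(st["time"],st["tool_pos"],st["wrist_force"].round(1))
# expected handle/eye/door-edge pixels for several angles
for th in(1.45,1.55,1.65):
    f=lambda a,o,z:w(sh,np.array([*(np.array([HX,.17])+a*np.array([-np.sin(th),-np.cos(th)])+o*np.array([-np.cos(th),np.sin(th)])),z]))[0]
    print(th,"handle",[proj(n,f(.15,OFF,.14))[0].round(1).tolist() for n in("scene","top")],"free end",[proj(n,f(.19,0,.14))[0].round(1).tolist() for n in("scene","top")])
def comps(n,i,X,Y,W,H,lo,hi,a=12):
    h=cv2.cvtColor(i[Y:Y+H,X:X+W],cv2.COLOR_BGR2HSV); m=cv2.inRange(h,lo,hi); k,l,q,c=cv2.connectedComponentsWithStats(m)
    print(n,[((q[j,:2]+[X,Y]).tolist(),q[j,2:].tolist(),(c[j]+[X,Y]).round(1).tolist()) for j in range(1,k) if q[j,4]>a])
comps("scene brass",s,300,130,90,90,(20,110,60),(34,255,255)); comps("top brass",t,260,230,60,100,(20,110,120),(34,255,255))
comps("top black",t,260,240,40,90,(0,0,0),(180,255,60),60); comps("scene black",s,310,150,60,90,(0,0,0),(180,255,45),60)
for n,i,i0 in(("top",t,cv2.imread("pics/top0.png")),("scene",s,cv2.imread("pics/scene0.png"))):
    d=cv2.absdiff(i,i0).max(2)
    X=(283,150,435,215) if n=="top" else (200,215,340,300)
    print(n,"diff px on shelf top",int((d[X[1]:X[3],X[0]:X[2]]>40).sum()))
comps("scene red",s,380,180,100,100,(0,120,50),(6,255,190))
E
```

```text
25.1 [0.42046071 0.41040783 0.31840029] [ 0.7 -0.7  0.3]
1.45 handle [[366.2, 213.7], [280.2, 299.2]] free end [[357.0, 202.0], [298.3, 313.5]]
1.55 handle [[370.5, 215.8], [274.1, 297.8]] free end [[362.8, 203.6], [290.6, 314.0]]
1.65 handle [[374.5, 218.3], [268.1, 295.9]] free end [[368.4, 205.6], [282.9, 313.6]]
scene brass [([352, 189], [12, 7, 25], [357.0, 191.9])]
top brass [([272, 297], [5, 5, 18], [273.7, 298.9]), ([278, 300], [11, 3, 18], [284.1, 301.4]), ([290, 306], [17, 5, 69], [298.6, 308.4])]
top black [([282, 240], [18, 66, 478], [292.2, 268.8])]
scene black [([343, 209], [21, 31, 115], [352.0, 225.6])]
top diff px on shelf top 0
scene diff px on shelf top 810
scene red [([419, 248], [15, 20, 187], [425.4, 258.9])]
```

```bash
python3 -c "
from workcell import finish_job; print(finish_job())"
```

```text
the job is handed in; nothing more can be done
None
```

The job is done and handed in at about 25 s of simulated time, well inside the 66 s limit.

**What I did**
- I took the dark-red-guarded key from the bamboo stand and slid it in under the rail at a 40° lean, astride the bar. Pushing the flange took about 6 N until the door sprang ajar to roughly 0.3 rad.
- I put the key back in its stand, pinched the door handle from above and swung the door open, then let go and moved away.

**Last checks**
- **Door:** it stands at about 1.55 rad, both by the gripper's yaw at release and by the handle's pixel in the top view: (273.7, 298.9), against (274.1, 297.8) expected.
- **Key:** its guard plate is at the same pixels in the scene view as at the start.
- **Spring bar:** the flange was back at its rest position after the key was withdrawn; I did not check it again at the end.
- **Kettle, caddy and bowl:** the top view shows no changed pixels over most of the shelf's top, where they stand. The scene-view comparison did show 810 changed pixels. I put those down to the moved door and changed shadows, but did not trace them.

**What disagreed**
- My first pinch of the handle closed on nothing, because the fingertips sit visibly farther back than the reported tool point. A second pinch about 20 mm lower held.
- That also means the key was held higher on its handle than I planned, though it did not slip.
- My 12 picture views were used up before the end, so the final checks are by pixel numbers, not by eye.

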